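# Stock the seasoning caddy

## Robot

A 6-joint arm with a two-finger parallel gripper is mounted at the origin on the work surface. World frame = base frame: x ahead of the robot, y to its left, z up, the work surface at z = 0. Lengths are in m, angles in rad, forces in N, time in s.
With the tool pointing down it reaches from about 0.275 to 0.75 m from the base axis. Payload 10.2 kg.
Tool frame: the origin (TCP) lies midway between the tips of the shut fingers; the grasp point (between the pads) lies ctrl.tcp_to_grasp behind it (ctrl.tcp_to_grasp is the distance from the TCP to the grasp point, in m); z points along the fingers, x is the direction in which the jaws open and shut, and the axes are right-handed (so a half turn about z gives the same grasp; the last joint's range is limited). The gripper opens to 85 mm and grips with 20 to 120 N. Pads are 22 mm wide; open, the fingers measure 114 mm over their backs; the gripper's body (76 mm by 85 mm) begins 54 mm behind the grasp point. The pads swing forward as they close: fully open they stand 13 mm farther back than shut.
Start: joints at [-1.529, 0.313, 1.498, -0, 1.331, -0.223], TCP at [0.137, -0.507, 0.202] pointing down, gripper open.
Joint ranges: [-2.94, 2.94], [-0.97, 2.17], [0.19, 2.56], [-1.23, 4.37], [0.02, 3.11], [-2.88, 2.88]. Speed limits (rad/s): [2.39, 2.39, 3.01, 3.14, 3.14, 3.14].

## Interface

Orientations are given as a 3x3 rotation matrix whose columns are the frame's x, y, z axes.
In Python, from rig import monitor, eyes, workorder, spotter, ctrl gives the robot as it stands. The module is installed in compiled form; this text tells all that it offers.
- The arm moves only by the tool arm_command, never from a script. Its argument "motion" is one flat list of numbers, 6 for each row, row after row: the shift along the tool's x, y, z in m, then the turn, a rotation vector about the tool's x, y, z in degrees. In form: [x, y, z, rx, ry, rz, x, y, z, rx, ry, rz, ...]. A call has 1 to 12 rows; each row is the pose to reach, as a shift and turn from the pose measured when the call began, along the tool's axes at that moment; what a row does not reach only later rows make up. A row lasts 1/10 s, in which the tool goes at most 50 mm and 8.59 degrees, less where a joint would pass 70% of its speed; a pose out of reach is approached as far as the arm can. A call with a gripper value outside its range is refused whole. "claw" is the closure, from 0 (fully open) to 1 (shut), set as the call begins (left out, the last holds). The fingers move at their own pace and stop on an object; "force" is the grip in N (left out, the last holds). Time passes only in rows, so rows that repeat a pose let the fingers close. It gives the time, the measured TCP pose, the force and the opening at its end, in the units of the state.
- monitor.state(): the state, without advancing time (a new reading comes with each control period).
- eyes.camera(name): name is "scene" or "top"; returns (picture, depth): 480x640x3 uint8, blue, green, red; 480x640 float32, m along the optical axis (not along the pixel's ray), 0 where there is no reading.
- eyes.camera_model(name): a dict with "fx", "fy", "cx", "cy" (pixels), "rvec" (rotation vector, rad) and "tvec" (3), from world to camera coordinates, as OpenCV has them. Camera axes: x right, y down, z forward; pixel columns grow to the right and rows downward; lengths in m; the calibration is good to about 2 mm. A picture is of the moment at which its call begins. camera_model takes no time and is no camera call.
- workorder.finish_job(): hands the job in, once; it reports no verdict.
Trained networks look in the newest picture that a camera, given by its name, has taken for a name from the list of things; names that differ only in an ending like _2 or _b are one class to them, and where a whole thing is asked for, a point or a joint stands for the part that bears it (a point fixed in the world has none). Each returns a list of dicts, best first, with "p" (0 to 1); they miss things now and then, are a little off and sometimes report something else, mostly with a low value. They report only what shows in the picture. A call takes as long as a camera call. They do not tell look-alikes from the thing itself.
- spotter.search_frame(camera, query): "box" ([left, top, right, bottom] as shares, 0 to 1, of the picture: columns of its width, rows of its height, round what is visible of it).
- spotter.landmark_of(camera, query): "at" ([column, row] as shares, 0 to 1, of the picture: columns of its width, rows of its height: a listed point, or the origin of a listed thing).
The state is a dict: "clock": time; "q": joint angles; "qvel": joint speeds; "joint_torque": joint torques, N m; "tcp_pos": TCP position; "tool_rot": TCP orientation; "force": force on the tool from outside, world axes, zero at the start; "moment": the same for the moment, N m; "width": finger opening in m.
Only numpy, scipy, OpenCV 4.12 (cv2) and the standard library are available. Lean on these libraries where they do the work, as an engineer would, in place of code of your own. Each camera call takes 0.05 s, during which the arm holds its last target. There are 200 camera calls.

## Task

Stock the wooden caddy: set the round glass salt shaker upright in the small round well, the small white ramekin upright in the large round well, and the small green scoop flat in the long slot, open side up, with its handle pointing to either end; each must sit fully down on the floor of its cut-out. Set the shaker and ramekin down rather than dropping them, and leave the square glass shaker, the large ramekin and the large scoop where they are.

Things in the scene. Friction and masses are not known exactly. Their poses are not given: they have to be found in the camera images.
- salt_shaker_center (a point): round clear-glass salt shaker standing upright, 42 mm in diameter, 72 mm tall in all; the glass wall is straight up to 50 mm, then a round steel twist cap 39 mm wide with a small bar on top. Point: on its axis, half-way up (36 mm above its foot); z up.
- ramekin_center (a point): small white ceramic ramekin standing upright, open at the top, straight outer wall 60 mm in diameter, 44 mm tall, wall 5 mm thick. Point: on its axis, half-way up (22 mm above its foot); z up.
- scoop_center (a point): small green plastic scoop lying flat, open side up: 92 mm long, 40 mm wide, 36 mm tall. Its +x points from handle to bowl, y across, z up. Point: middle of its length and width, half-way up (18 mm above its underside). The box-shaped bowl with straight parallel side walls, 40 mm over the outsides, runs from x = -7 to +46 mm (middle at x = +19 mm); the handle, 18 mm wide and 9 mm thick, 21 to 30 mm above the underside, runs from x = -46 to -7 mm.
- insert_small_round: a 12 mm thick pale maple block 90 mm (its x, along the caddy) by 124 mm (its y, across the caddy) fitted in the fixed wooden caddy; origin at the centre of its underside, directly below the middle of its cut-out; z up. Its cut-out is a round well 62 mm in diameter, the smaller of the two round wells. The cut-out is 8 mm deep and lined with thin grey felt: its floor is 4 mm and the block's top 12 mm above the origin. It may be in any of the caddy's three places.
- insert_large_round: a 12 mm thick pale maple block 90 mm (its x, along the caddy) by 124 mm (its y, across the caddy) fitted in the fixed wooden caddy; origin at the centre of its underside, directly below the middle of its cut-out; z up. Its cut-out is a round well 80 mm in diameter, the larger of the two round wells. The cut-out is 8 mm deep and lined with thin grey felt: its floor is 4 mm and the block's top 12 mm above the origin. It may be in any of the caddy's three places.
- insert_slot: a 12 mm thick pale maple block 90 mm (its x, along the caddy) by 124 mm (its y, across the caddy) fitted in the fixed wooden caddy; origin at the centre of its underside, directly below the middle of its cut-out; z up. Its cut-out is a rectangular slot 60 mm (x) by 112 mm (y). The cut-out is 8 mm deep and lined with thin grey felt: its floor is 4 mm and the block's top 12 mm above the origin. It may be in any of the caddy's three places.
- square_shaker_center (a point): look-alike, to be left: square clear-glass shaker with a square steel cap, 44 by 44 mm, 72 mm tall. Point: on its axis, half-way up.
- large_ramekin_center (a point): look-alike, to be left: large white ceramic ramekin 92 mm in diameter, 50 mm tall. Point: on its axis, half-way up.
- large_scoop_center (a point): look-alike, to be left: large green plastic scoop, 140 mm long, 64 mm wide, 50 mm tall, lying flat, bowl towards its +x. Point: middle of its length, half-way up.
- caddy: the fixed low brown wooden caddy that holds the three pale maple inserts in a row along its x, 92 mm apart: 290 mm (x) by 138 mm (y), rim 22 mm high, floor (on which the inserts rest) 6 mm above its origin, which is the centre of its underside.
Things that resemble listed ones, but are neither listed nor needed, are in the scene too. What is shaped like the part that bears scoop_center but red or yellow is not meant.

How it is judged:
By the outcome, as a careful person would: the job done as asked, in the order asked, and still so for the second after the job is handed in, with the robot touching nothing.
It also fails if it takes over 90 s, if anything falls off the work surface, if the arm or the gripper's body presses on something with over 40 N, if the wrist force passes 120 N, or if a joint passes its speed limit or range.

## Working session

There is one attempt and no reset: what is moved stays moved. The work goes in short steps, Python scripts to look and compute and a tool call to move; the robot and the scene stay as the last step left them, time stands still between calls to the robot, and variables do not carry over. Pictures are saved under pics/ and viewed, about 12 in all and at most 16, crops included, and the job is handed in when it is done.

Besides the shell and the picture viewer there is one more tool, called after ">>>" in YAML: its name, and indented under it one key for each argument. arm_command: Moves the arm, as the interface text tells. Its arguments: {"type":"object","properties":{"motion":{"type":"array"},"claw":{"type":"number"},"force":{"type":"number"}},"required":["motion"]}

```bash
mkdir -p pics
cat > h.py <<'E'
import numpy as np, cv2
from rig import monitor, eyes, workorder, spotter, ctrl
def cam(n):
    m=eyes.camera_model(n);R=cv2.Rodrigues(np.array(m['rvec'],float))[0];return m,R,np.array(m['tvec'],float).ravel()
def cloud(n,d):
    m,R,t=cam(n);v,u=np.mgrid[:480,:640]
    P=np.stack([(u-m['cx'])/m['fx']*d,(v-m['cy'])/m['fy']*d,d],-1)
    W=(P-t)@R; W[d<=0]=np.nan; return W
def plane(n,u,v,z):
    m,R,t=cam(n);r=R.T@np.array([(u-m['cx'])/m['fx'],(v-m['cy'])/m['fy'],1]);o=-R.T@t
    return o+r*(z-o[2])/r[2]
def proj(n,p):
    m,R,t=cam(n);c=R@np.array(p)+t;return c[0]/c[2]*m['fx']+m['cx'],c[1]/c[2]*m['fy']+m['cy']
E
python3 - <<'E'
from h import *
Z=dict(salt_shaker_center=.036,ramekin_center=.022,scoop_center=.018,insert_small_round=.006,insert_large_round=.006,insert_slot=.006,square_shaker_center=.036,large_ramekin_center=.025,large_scoop_center=.025,caddy=0)
for n in ['top','scene']:
    im,d=eyes.camera(n);cv2.imwrite(f'pics/{n}0.png',im);np.savez(f'{n}0.npz',im=im,d=d)
    m,R,t=cam(n);print(n,m['fx'],-R.T@t,R[2])
    for k,z in Z.items():
        for r in spotter.landmark_of(n,k)[:4]:
            u,v=r['at'][0]*640,r['at'][1]*480
            print(k,round(r['p'],2),round(u),round(v),plane(n,u,v,z).round(3)[:2])
s=monitor.state();print(s['clock'],s['tcp_pos'],s['tool_rot'],s['width'],ctrl.tcp_to_grasp)
E
```

```text
top 503.86643092019136 [0.2710522  0.18586044 1.44613597] [ 0.13671221  0.02212721 -0.99036365]
salt_shaker_center 0.7 385 182 [0.632 0.035]
ramekin_center 0.84 320 224 [0.509 0.217]
scoop_center 0.76 169 234 [0.473 0.654]
scoop_center 0.74 267 327 [0.214 0.36 ]
scoop_center 0.7 323 163 [0.691 0.214]
scoop_center 0.67 265 154 [0.716 0.383]
insert_small_round 0.66 487 258 [ 0.421 -0.261]
insert_large_round 0.97 483 229 [ 0.505 -0.25 ]
insert_slot 0.91 482 195 [ 0.606 -0.251]
insert_slot 0.67 486 259 [ 0.42  -0.256]
square_shaker_center 0.59 380 245 [0.45  0.046]
large_ramekin_center 0.42 484 229 [ 0.504 -0.247]
large_scoop_center 0.58 325 163 [0.688 0.208]
scene 596.5140108008214 [1.02437113 0.90485037 1.18785461] [-0.39657451 -0.49510218 -0.77304753]
salt_shaker_center 0.7 220 250 [0.642 0.03 ]
ramekin_center 0.57 302 279 [0.53 0.22]
scoop_center 0.82 448 402 [0.48  0.656]
scoop_center 0.72 378 230 [0.28  0.214]
scoop_center 0.69 318 335 [0.595 0.364]
scoop_center 0.67 435 252 [0.214 0.356]
insert_small_round 0.91 232 156 [ 0.417 -0.265]
insert_large_round 0.84 204 175 [ 0.523 -0.249]
insert_slot 0.86 176 189 [ 0.611 -0.248]
square_shaker_center 0.7 287 219 [0.451 0.052]
square_shaker_center 0.36 248 308 [0.684 0.216]
large_ramekin_center 0.75 373 296 [0.43  0.363]
large_ramekin_center 0.47 249 308 [0.677 0.211]
large_scoop_center 0.68 252 311 [0.677 0.221]
caddy 0.72 207 179 [ 0.519 -0.236]
1.1 [ 0.13740207 -0.50669838  0.20170128] [[ 2.61754001e-01 -9.65134624e-01 -1.19969649e-05]
 [-9.65134624e-01 -2.61754001e-01  8.18319957e-06]
 [-1.10381428e-05  9.43670100e-06 -1.00000000e+00]] 0.0854138895985546 0.0187
```

View pics/top0.png

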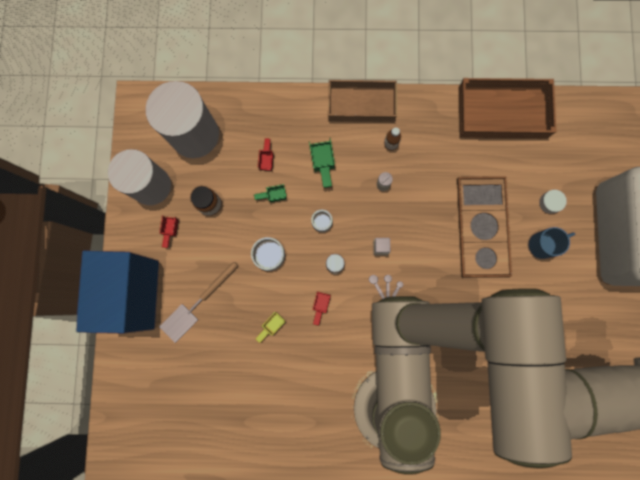

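View pics/scene0.png

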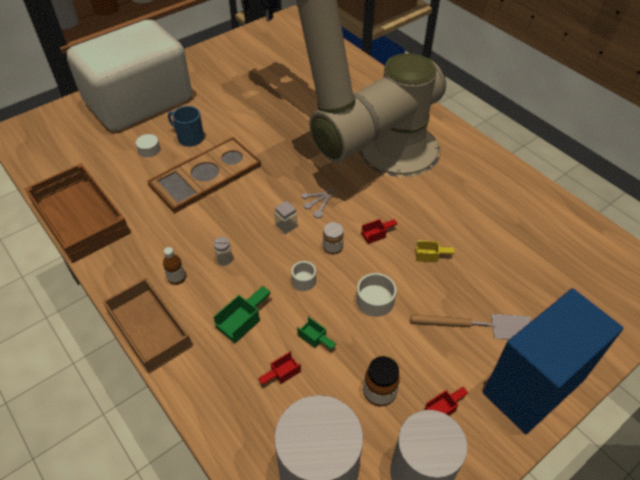

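Top view: round-cap shaker (385,181), against the square shaker (382,245), jar (335,263) and bottle (394,138). Small ramekin (321,221), against the large one (268,254) and the white-lidded pot (554,201). Small green scoop (271,194), against the large green one (323,160), three red ones and a yellow one. Wells: slot (482,195), large round (485,226), small round (486,258).

Run:
```python
from h import *
L=[]
C={'top':[(385,181),(321,221),(271,194),(485,226)],'scene':[(222,250),(303,275),(316,334),(205,173)]}
for n in C:
    f=np.load(f'{n}0.npz');im,d=f['im'],f['d'];W=cloud(n,d);row=[]
    for i,(u,v) in enumerate(C[n]):
        r=26 if i<3 else 60
        c=im[max(v-r,0):v+r,u-r:u+r];row.append(cv2.resize(c,(200,200),interpolation=cv2.INTER_CUBIC))
        P=W[v-30:v+30,u-30:u+30].reshape(-1,3);col=im[v-30:v+30,u-30:u+30].reshape(-1,3).astype(int)
        if i<2:
            hi=P[:,2]>(.055 if i==0 else .03)
            Q=P[hi]; Q=Q[np.hypot(*(Q[:,:2]-np.nanmedian(Q[:,:2],0)).T)<.05]
            print(n,i,len(Q),Q.min(0).round(4),Q.max(0).round(4),((Q.min(0)+Q.max(0))/2).round(4))
            h,e=np.histogram(P[:,2],20);print(' z',dict(zip(e.round(3)[:-1],h)))
        if i==2:
            g=(col[:,1]>col[:,2]*1.5)&(col[:,1]>col[:,0]*1.2)&(P[:,2]>.012);Q=P[g]
            Q=Q[np.hypot(*(Q[:,:2]-np.median(Q[:,:2],0)).T)<.08]
            box=cv2.minAreaRect((Q[:,:2]*1000).astype(np.float32));print(n,'scoop',len(Q),box,Q[:,2].max(),np.median(Q[:,:2],0)); print(cv2.boxPoints(box).round(1).tolist())
    # felt
    u,v=C[n][3];
    hsv=cv2.cvtColor(im,cv2.COLOR_BGR2HSV);mk=((hsv[...,1]<45)&(hsv[...,2]>50)).astype(np.uint8)
    x0,y0=max(u-75,0),v-60
    k,lab,st,ce=cv2.connectedComponentsWithStats(mk[y0:v+60,x0:u+65])
    for j in range(1,k):
        if st[j,4]>120:
            q=ce[j]+[x0,y0];w=W[y0:v+60,x0:u+65][lab==j]
            print(n,'grey',st[j,4],q.round(1),plane(n,*q,.010).round(4)[:2],'depthctr',np.nanmean(w,0).round(4))
    L.append(np.hstack(row))
cv2.imwrite('pics/crop1.png',np.vstack(L))
```

```text
top 0 153 [0.6146 0.02   0.058 ] [0.6532 0.0569 0.0756] [0.6339 0.0385 0.0668]Traceback (most recent call last):
  File "<stdin>", line 14, in <module>
    bin_edges, uniform_bins = _get_bin_edges(a, bins, range, weights)
                              ~~~~~~~~~~~~~~^^^^^^^^^^^^^^^^^^^^^^^^^
    first_edge, last_edge = _get_outer_edges(a, range)
                            ~~~~~~~~~~~~~~~~^^^^^^^^^^
    raise ValueError(
        f"autodetected range of [{first_edge}, {last_edge}] is not finite")
ValueError: autodetected range of [nan, nan] is not finite
```

```bash
cat > m.py <<'E'
from h import *
L=[]
C={'top':[(385,181),(321,221),(271,194),(485,226)],'scene':[(222,250),(303,275),(316,334),(205,173)]}
for n in C:
    f=np.load(f'{n}0.npz');im,d=f['im'],f['d'];W=cloud(n,d);row=[]
    for i,(u,v) in enumerate(C[n]):
        r=26 if i<3 else 60
        c=im[max(v-r,0):v+r,u-r:u+r];row.append(cv2.resize(c,(200,200),interpolation=cv2.INTER_CUBIC))
        P=W[v-30:v+30,u-30:u+30].reshape(-1,3);col=im[v-30:v+30,u-30:u+30].reshape(-1,3).astype(int)
        if i<2:
            Q=P[P[:,2]>(.055 if i==0 else .03)]; Q=Q[np.hypot(*(Q[:,:2]-np.nanmedian(Q[:,:2],0)).T)<.05]
            print(n,i,len(Q),Q.min(0).round(4),Q.max(0).round(4),((Q.min(0)+Q.max(0))/2).round(4))
        if i==2:
            g=(col[:,1]>col[:,2]*1.5)&(col[:,1]>col[:,0]*1.2)&(P[:,2]>.012);Q=P[g]
            Q=Q[np.hypot(*(Q[:,:2]-np.median(Q[:,:2],0)).T)<.08]
            box=cv2.minAreaRect((Q[:,:2]*1000).astype(np.float32));print(n,'scoop',len(Q),box,Q[:,2].max(),np.median(Q[:,:2],0)); print(cv2.boxPoints(box).round(1).tolist())
    u,v=C[n][3];x0,y0=max(u-75,0),v-60
    hsv=cv2.cvtColor(im,cv2.COLOR_BGR2HSV);mk=((hsv[...,1]<45)&(hsv[...,2]>50)).astype(np.uint8)
    k,lab,st,ce=cv2.connectedComponentsWithStats(mk[y0:v+60,x0:u+65])
    for j in range(1,k):
        if st[j,4]>120:
            q=ce[j]+[x0,y0];w=W[y0:v+60,x0:u+65][lab==j]
            print(n,'grey',st[j,4],q.round(1),plane(n,*q,.010).round(4)[:2],'depthctr',np.nanmean(w,0).round(4))
    Q=W.reshape(-1,3);Q=Q[(Q[:,2]>.016)&(Q[:,2]<.03)&(abs(Q[:,0]-.51)<.19)&(abs(Q[:,1]+.25)<.085)]
    print(n,'caddy',len(Q),cv2.minAreaRect((Q[:,:2]*1000).astype(np.float32)))
    T=W[..., 2][(abs(W[...,0]-.45)<.2)&(abs(W[...,1]-.1)<.3)];print('table z',np.median(T))
    L.append(np.hstack(row))
cv2.imwrite('pics/crop1.png',np.vstack(L))
E
python3 m.py
```

```text
top 0 153 [0.6146 0.02   0.058 ] [0.6532 0.0569 0.0756] [0.6339 0.0385 0.0668]
top 1 132 [0.4888 0.1862 0.0305] [0.5468 0.2433 0.0491] [0.5178 0.2148 0.0398]
top scoop 127 ((592.9063720703125, 364.4713439941406), (39.170623779296875, 85.8590087890625), 11.877608299255371) 0.04066552250531625 [0.58659487 0.36997843]
[[564.9000244140625, 402.5], [582.5999755859375, 318.3999938964844], [620.9000244140625, 326.5], [603.2000122070312, 410.5]]
top grey 658 [482.4 194.4] [ 0.6069 -0.2502] depthctr [ 0.6072 -0.2505  0.0089]
top grey 138 [545.8 201.6] [ 0.589  -0.4314] depthctr [ 0.5847 -0.4231  0.0292]
top grey 496 [484.  225.8] [ 0.515  -0.2528] depthctr [ 0.5153 -0.2532  0.0087]
top grey 288 [485.7 257.9] [ 0.4226 -0.2556] depthctr [ 0.4227 -0.2561  0.0085]
top caddy 1901 ((514.3421630859375, -250.1848602294922), (289.7630615234375, 140.02969360351562), 1.748763084411621)
table z 0.0001984847634621777
scene 0 198 [0.6178 0.0148 0.0551] [0.6557 0.0585 0.0758] [0.6368 0.0366 0.0654]
scene 1 265 [0.4912 0.184  0.0302] [0.551  0.2443 0.0504] [0.5211 0.2142 0.0403]
scene scoop 348 ((597.0792846679688, 366.5332946777344), (42.52354049682617, 89.37059020996094), 11.033037185668945) 0.04264470860638587 [0.59708059 0.36999451]
[[567.7000122070312, 406.29998779296875], [584.7999877929688, 318.6000061035156], [626.5, 326.70001220703125], [609.4000244140625, 414.5]]
scene grey 251 [146.7 141.9] [ 0.5835 -0.4699] depthctr [ 0.5925 -0.4418  0.0342]
scene grey 144 [231.6 157.4] [ 0.4225 -0.2585] depthctr [ 0.4225 -0.2585  0.01  ]
scene grey 301 [204.6 171.7] [ 0.5151 -0.2555] depthctr [ 0.5153 -0.2556  0.01  ]
scene grey 469 [176.5 186.6] [ 0.6072 -0.2526] depthctr [ 0.6072 -0.2528  0.01  ]
scene caddy 1897 ((515.1743774414062, -249.373291015625), (292.94549560546875, 148.55715942382812), 0.9128372669219971)
table z 0.0015324976935137775
```

View pics/crop1.png

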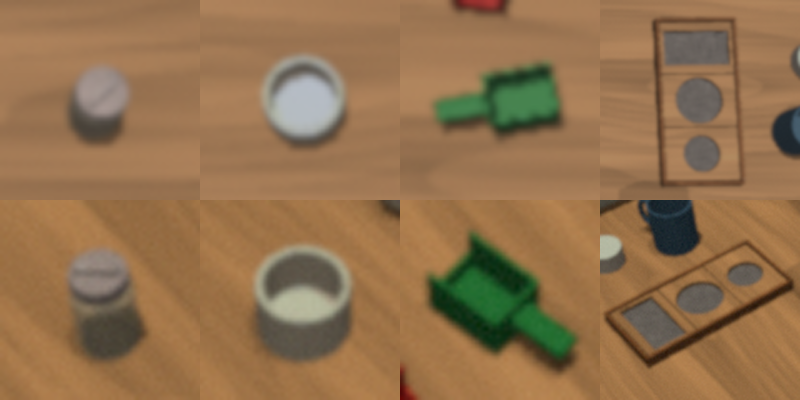

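Crops confirm the choices: top row shows the round-capped shaker, small ramekin, small green scoop (handle left) and caddy; the bottom row shows the same from the scene camera. Both cameras agree to within 4 mm: shaker (0.635, 0.0375), ramekin (0.519, 0.2145), scoop (0.595, 0.366). Wells: small (0.4225, -0.257), large (0.515, -0.254), slot (0.607, -0.2515). The spacing matches the given 92 mm.

>>> arm_command:
  motion: [-0.395,-0.623,0.05,0,0,0,-0.395,-0.623,0.05,0,0,0,-0.395,-0.623,0.05,0,0,0,-0.395,-0.623,0.05,0,0,0,-0.395,-0.623,0.05,0,0,0,-0.395,-0.623,0.05,0,0,0,-0.395,-0.623,0.05,0,0,0,-0.395,-0.623,0.05,0,0,0,-0.395,-0.623,0.05,0,0,0,-0.395,-0.623,0.05,0,0,0,-0.395,-0.623,0.05,0,0,0,-0.395,-0.623,0.05,0,0,0]
  claw: 0
  force: 30

```text
clock: 2.3
tcp_pos: [0.5426, -0.0631, 0.1611]
tool_rot: [[0.262, -0.965, 0.0], [-0.965, -0.262, -0.0], [0.0, -0.0, -1.0]]
force: [-0.3, -1.5, 0.4]
width: 0.0854
```

```bash
cat > go.py <<'E'
import sys
from h import *
# go.py x y z [yaw_deg of tool x]
s=monitor.state();R=np.array(s['tool_rot']);p=np.array(s['tcp_pos'])
t=np.array([float(a) for a in sys.argv[1:4]])
yaw=np.degrees(np.arctan2(R[1,0],R[0,0]))
Y=np.radians(float(sys.argv[4]) if len(sys.argv)>4 else -74.8)
G=np.array([[np.cos(Y),np.sin(Y),0],[np.sin(Y),-np.cos(Y),0],[0,0,-1]])
rv=np.degrees(cv2.Rodrigues(R.T@G)[0].ravel())
print('t',s['clock'],'p',p.round(4),'yaw',yaw.round(1),'w',round(s['width'],4),'F',np.round(s['force'],1),'q',np.round(s['q'],2))
print('MOVE',(R.T@(t-p)).round(4),rv.round(2))
E
python3 go.py 0.635 0.0375 0.15
```

```text
t 2.3 p [ 0.5426 -0.0631  0.1611] yaw -74.8 w 0.0854 F [-0.3 -1.5  0.4] q [-0.33  0.39  1.49 -0.    1.25  0.98]
MOVE [-0.0729 -0.1155  0.0111] [-0.02 -0.02 -0.02]
```

>>> arm_command:
  motion: [-0.073,-0.1155,0.02,0,0,0,-0.073,-0.1155,0.02,0,0,0,-0.073,-0.1155,0.02,0,0,0,-0.073,-0.1155,0.02,0,0,0,-0.073,-0.1155,0.03,0,0,0,-0.073,-0.1155,0.06,0,0,0,-0.073,-0.1155,0.09,0,0,0,-0.073,-0.1155,0.12,0,0,0,-0.073,-0.1155,0.143,0,0,0,-0.073,-0.1155,0.143,0,0,0,-0.073,-0.1155,0.143,0,0,0,-0.073,-0.1155,0.143,0,0,0]

```text
clock: 3.5
tcp_pos: [0.6358, 0.0369, 0.02]
tool_rot: [[0.261, -0.965, 0.003], [-0.965, -0.261, -0.001], [0.001, -0.003, -1.0]]
force: [0.3, 0.6, 0.5]
width: 0.0854
```

>>> arm_command:
  motion: [0,0,0,0,0,0,0,0,0,0,0,0,0,0,0,0,0,0,0,0,0,0,0,0,0,0,0,0,0,0,0,0,0,0,0,0,0,0,0,0,0,0,0,0,0,0,0,0]
  claw: 1
  force: 35

```text
clock: 4.3
tcp_pos: [0.6364, 0.0365, 0.0207]
tool_rot: [[0.261, -0.965, 0.005], [-0.965, -0.261, -0.001], [0.003, -0.004, -1.0]]
force: [-0.1, -2.5, 6.5]
width: 0.0378
```

```bash
python3 go.py 0.4225 -0.257 0.15
```

```text
t 4.3 p [0.6364 0.0365 0.0207] yaw -74.9 w 0.0378 F [-0.1 -2.5  6.5] q [-0.13  0.73  1.33 -0.    1.07  1.18]
MOVE [ 0.2277  0.2826 -0.1299] [-0.24 -0.14 -0.05]
```

```bash
cat > look.py <<'E'
import sys
from h import *
# look.py name x y z r
p=[float(a) for a in sys.argv[2:5]];r=int(sys.argv[5]);L=[]
for n in ['top','scene']:
    im,d=eyes.camera(n);np.savez(f'{sys.argv[1]}_{n}.npz',im=im,d=d)
    u,v=map(int,proj(n,p));x,y=np.clip(u-r,0,640-2*r),np.clip(v-r,0,480-2*r)
    L.append(cv2.resize(im[y:y+2*r,x:x+2*r],(400,400),interpolation=cv2.INTER_CUBIC));print(n,x,y,400/(2*r))
cv2.imwrite(f'pics/{sys.argv[1]}.png',np.hstack(L))
E
python3 look.py g1 .636 .037 .05 60
```

```text
top 324 119 3.3333333333333335
scene 162 186 3.3333333333333335
```

View pics/g1.png

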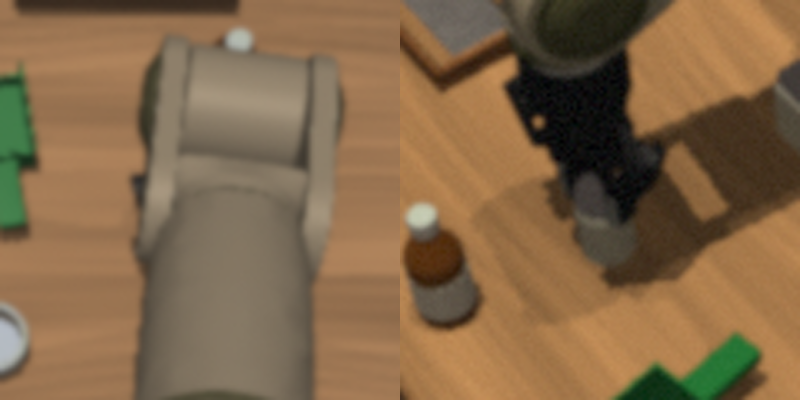

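The scene crop shows the pads on the upper part of the shaker, near the cap (about (595,190)). The 37.8 mm opening suggests a cap grip, so I'll regrasp lower.

>>> arm_command:
  motion: [0,0,0,0,0,0,0,0,0,0,0,0,0,0,0,0,0,0,0,0,0,0,0,0,0,0,0.006,0,0,0,0,0,0.013,0,0,0,0,0,0.013,0,0,0,0,0,0.013,0,0,0]
  claw: 0

```text
clock: 5.2
tcp_pos: [0.6363, 0.0365, 0.0074]
tool_rot: [[0.261, -0.965, 0.004], [-0.965, -0.261, -0.001], [0.002, -0.004, -1.0]]
force: [-1.4, -0.6, 0.1]
width: 0.0854
```

>>> arm_command:
  motion: [0,0,0,0,0,0,0,0,0,0,0,0,0,0,0,0,0,0,0,0,0,0,0,0,0,0,0,0,0,0,0,0,0,0,0,0,0,0,0,0,0,0,0,0,0,0,0,0]
  claw: 1
  force: 35

```text
clock: 6.0
tcp_pos: [0.6366, 0.0365, 0.0078]
tool_rot: [[0.261, -0.965, 0.005], [-0.965, -0.261, -0.001], [0.003, -0.004, -1.0]]
force: [-0.3, -0.3, 5.6]
width: 0.0404
```

```bash
python3 go.py 0.4225 -0.257 0.15
```

```text
t 6.0 p [0.6366 0.0365 0.0078] yaw -74.9 w 0.0404 F [-0.3 -0.3  5.6] q [-0.13  0.75  1.34 -0.    1.05  1.18]
MOVE [ 0.2277  0.2827 -0.1429] [-0.25 -0.15 -0.05]
```

Opening 40.4 mm: the grip is on the glass now. Lift and carry.

>>> arm_command:
  motion: [0,0,-0.03,0,0,0,0,0,-0.07,0,0,0,0,0,-0.11,0,0,0,0.02,0.03,-0.143,0,0,0,0.05,0.062,-0.143,0,0,0,0.08,0.099,-0.143,0,0,0,0.11,0.137,-0.143,0,0,0,0.14,0.174,-0.143,0,0,0,0.17,0.211,-0.143,0,0,0,0.2,0.248,-0.143,0,0,0,0.228,0.283,-0.143,0,0,0,0.228,0.283,-0.143,0,0,0]

```text
clock: 7.2
tcp_pos: [0.4195, -0.2607, 0.1496]
tool_rot: [[0.256, -0.967, 0.003], [-0.967, -0.256, -0.001], [0.002, -0.003, -1.0]]
force: [-0.0, 0.5, -1.5]
width: 0.0402
```

>>> arm_command:
  motion: [0,0,0,0,0,0,0,0,0,0,0,0]

```text
clock: 7.4
tcp_pos: [0.4196, -0.2601, 0.1491]
tool_rot: [[0.256, -0.967, 0.003], [-0.967, -0.256, -0.001], [0.001, -0.002, -1.0]]
force: [0.9, 0.4, -2.3]
width: 0.04
```

```bash
python3 go.py 0.4225 -0.257 0.0195; python3 look.py g2 .4225 -.257 .12 70
```

```text
t 7.4 p [ 0.4196 -0.2601  0.1491] yaw -75.1 w 0.04 F [ 0.9  0.4 -2.3] q [-0.79  0.29  1.67  0.    1.18  0.52]
MOVE [-0.0024 -0.0033  0.1296] [-0.14 -0.07 -0.35]
top 429 183 2.857142857142857
scene 157 57 2.857142857142857
```

View pics/g2.png

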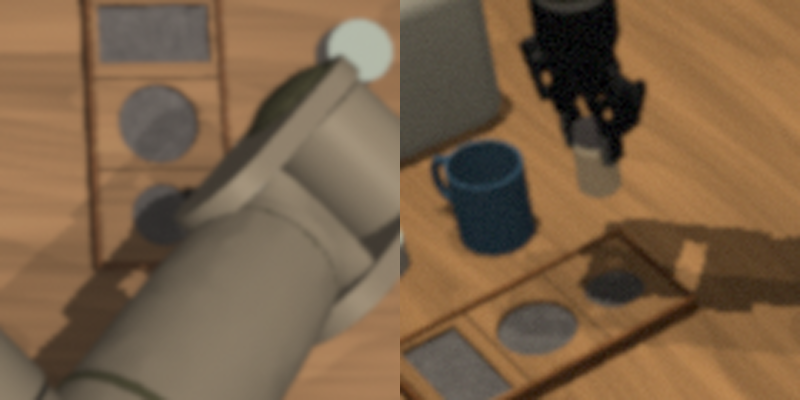

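The shaker is held upright above the small well (scene crop (600,165), shadow on the well at (615,285)). Lower it.

>>> arm_command:
  motion: [-0.002,-0.003,0.03,0,0,0,-0.002,-0.003,0.06,0,0,0,-0.002,-0.003,0.09,0,0,0,-0.002,-0.003,0.11,0,0,0,-0.002,-0.003,0.12,0,0,0,-0.002,-0.003,0.125,0,0,0,-0.002,-0.003,0.128,0,0,0,-0.002,-0.003,0.128,0,0,0,-0.002,-0.003,0.128,0,0,0]

```text
clock: 8.4
tcp_pos: [0.4232, -0.2574, 0.022]
tool_rot: [[0.258, -0.966, 0.004], [-0.966, -0.258, -0.002], [0.003, -0.003, -1.0]]
force: [-0.2, 0.1, -0.5]
width: 0.0403
```

>>> arm_command:
  motion: [0,0,0.001,0,0,0,0,0,0.002,0,0,0,0,0,0.003,0,0,0,0,0,0.003,0,0,0]

```text
clock: 8.8
tcp_pos: [0.4231, -0.2574, 0.019]
tool_rot: [[0.258, -0.966, 0.004], [-0.966, -0.258, -0.002], [0.003, -0.003, -1.0]]
force: [-0.1, 0.1, -2.2]
width: 0.0403
```

```bash
python3 go.py 0.4225 -0.257 0.017
```

```text
t 8.8 p [ 0.4231 -0.2574  0.019 ] yaw -75.1 w 0.0403 F [-0.1  0.1 -2.2] q [-0.78  0.48  1.8   0.    0.86  0.52]
MOVE [-0.0006  0.0005  0.0019] [-0.19 -0.15 -0.28]
```

>>> arm_command:
  motion: [0,0,0.001,0,0,0,0,0,0.002,0,0,0,0,0,0.002,0,0,0]

```text
clock: 9.1
tcp_pos: [0.4234, -0.2576, 0.0177]
tool_rot: [[0.258, -0.966, 0.004], [-0.966, -0.258, -0.002], [0.003, -0.004, -1.0]]
force: [-1.6, 2.1, 8.1]
width: 0.0401
```

>>> arm_command:
  motion: [0,0,0.0005,0,0,0,0,0,0.001,0,0,0,0,0,0.001,0,0,0]

```text
clock: 9.4
tcp_pos: [0.4235, -0.2576, 0.0176]
tool_rot: [[0.258, -0.966, 0.005], [-0.966, -0.258, -0.002], [0.003, -0.004, -1.0]]
force: [-2.9, 3.0, 11.2]
width: 0.0405
```

Contact at 0.0177, which is the expected height. Release, back off, and head for the ramekin.

>>> arm_command:
  motion: [0,0,0,0,0,0,0,0,0,0,0,0,0,0,0,0,0,0,0,0,0,0,0,0,0,0,-0.01,0,0,0,0,0,-0.03,0,0,0,0,0,-0.07,0,0,0,0,0,-0.11,0,0,0,0,0,-0.14,0,0,0,0,0,-0.15,0,0,0]
  claw: 0

```text
clock: 10.4
tcp_pos: [0.4237, -0.2581, 0.1713]
tool_rot: [[0.258, -0.966, 0.009], [-0.966, -0.258, -0.006], [0.008, -0.007, -1.0]]
force: [-0.6, 0.1, -0.6]
width: 0.0851
```

```bash
python3 go.py 0.519 0.2145 0.15
```

```text
t 10.4 p [ 0.4237 -0.2581  0.1713] yaw -75.1 w 0.0851 F [-0.6  0.1 -0.6] q [-0.78  0.27  1.64  0.    1.22  0.52]
MOVE [-0.4322 -0.2138  0.0191] [-0.39 -0.48 -0.26]
```

>>> arm_command:
  motion: [-0.432,-0.214,0.015,-0.4,-0.5,0,-0.432,-0.214,0.015,-0.4,-0.5,0,-0.432,-0.214,0.015,-0.4,-0.5,0,-0.432,-0.214,0.015,-0.4,-0.5,0,-0.432,-0.214,0.015,-0.4,-0.5,0,-0.432,-0.214,0.015,-0.4,-0.5,0,-0.432,-0.214,0.015,-0.4,-0.5,0,-0.432,-0.214,0.015,-0.4,-0.5,0,-0.432,-0.214,0.015,-0.4,-0.5,0,-0.432,-0.214,0.015,-0.4,-0.5,0,-0.432,-0.214,0.015,-0.4,-0.5,0,-0.432,-0.214,0.015,-0.4,-0.5,0]

```text
clock: 11.6
tcp_pos: [0.5186, 0.2145, 0.1533]
tool_rot: [[0.259, -0.966, -0.002], [-0.966, -0.259, -0.0], [-0.0, 0.002, -1.0]]
force: [0.4, 0.0, -0.0]
width: 0.0854
```

```bash
python3 go.py 0.519 0.2145 0.012; python3 look.py g3 .4225 -.257 .05 60
```

```text
t 11.6 p [0.5186 0.2145 0.1533] yaw -75.0 w 0.0854 F [ 0.4  0.  -0. ] q [0.18 0.43 1.46 0.   1.25 1.49]
MOVE [ 1.000e-04 -6.000e-04  1.413e-01] [ 0.11  0.02 -0.19]
top 430 196 3.3333333333333335
scene 170 87 3.3333333333333335
```

View pics/g3.png

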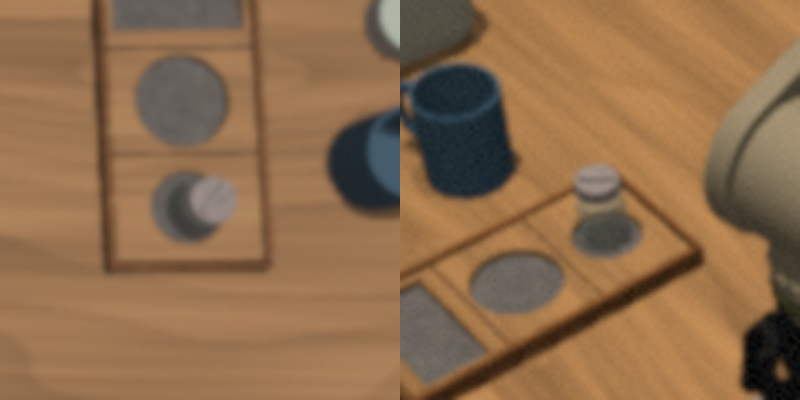

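Run:
```python
from h import *
for n in ['top','scene']:
    f=np.load(f'g3_{n}.npz');W=cloud(n,f['d']).reshape(-1,3)
    Q=W[(np.hypot(W[:,0]-.4225,W[:,1]+.257)<.05)&(W[:,2]>.06)&(W[:,2]<.12)]
    print(n,len(Q),Q.min(0).round(4),Q.max(0).round(4),((Q.min(0)+Q.max(0))/2).round(4),np.percentile(Q[:,2],[50,90]))
    print([tuple(np.round(proj(n,[.4225,-.257,z]),0)) for z in (.01,.082)])
```

```text
top 185 [ 0.4032 -0.2742  0.0603] [ 0.4417 -0.2346  0.0852] [ 0.4225 -0.2544  0.0728] [0.07655201 0.08134126]
[(np.float64(486.0), np.float64(258.0)), (np.float64(494.0), np.float64(255.0))]
scene 163 [ 0.4042 -0.2742  0.0601] [ 0.4454 -0.2333  0.0867] [ 0.4248 -0.2537  0.0734] [0.07596957 0.08094817]
[(np.float64(232.0), np.float64(158.0)), (np.float64(229.0), np.float64(138.0))]
```

The shaker is seated: cap centre (0.4235, -0.254), bar top about 0.082, as expected. Now the ramekin.

>>> arm_command:
  motion: [0,-0.001,0.03,0,0,0,0,-0.001,0.06,0,0,0,0,-0.001,0.09,0,0,0,0,-0.001,0.12,0,0,0,0,-0.001,0.14,0,0,0,0,-0.001,0.147,0,0,0,0,-0.001,0.147,0,0,0,0,-0.001,0.147,0,0,0,0,-0.001,0.147,0,0,0]

```text
clock: 12.6
tcp_pos: [0.5206, 0.2136, 0.0082]
tool_rot: [[0.257, -0.967, 0.001], [-0.967, -0.257, 0.0], [-0.0, -0.001, -1.0]]
force: [-0.4, 0.2, -1.0]
width: 0.0855
```

>>> arm_command:
  motion: [0,0,0,0,0,0,0,0,0,0,0,0,0,0,0,0,0,0,0,0,0,0,0,0,0,0,0,0,0,0,0,0,0,0,0,0,0,0,0,0,0,0]
  claw: 1
  force: 35

```text
clock: 13.3
tcp_pos: [0.5211, 0.2137, 0.0095]
tool_rot: [[0.257, -0.966, 0.003], [-0.966, -0.257, 0.001], [0.0, -0.003, -1.0]]
force: [-2.3, -0.5, 9.5]
width: 0.0555
```

```bash
python3 go.py 0.515 -0.254 0.13
```

```text
t 13.3 p [0.5211 0.2137 0.0095] yaw -75.1 w 0.0555 F [-2.3 -0.5  9.5] q [0.18 0.61 1.59 0.   0.94 1.49]
MOVE [ 0.4505  0.1256 -0.1208] [-0.15 -0.01 -0.32]
```

>>> arm_command:
  motion: [0,0,-0.01,0,0,0,0,0,-0.02,0,0,0,0,0,-0.03,0,0,0,0,0,-0.04,0,0,0,0,0,-0.04,0,0,0]

```text
clock: 13.8
tcp_pos: [0.5218, 0.2139, 0.0511]
tool_rot: [[0.257, -0.966, 0.005], [-0.966, -0.257, 0.001], [0.0, -0.005, -1.0]]
force: [1.1, 0.4, -0.8]
width: 0.0545
```

```bash
python3 go.py 0.515 -0.254 0.13; python3 look.py g4 .52 .214 .06 45
```

```text
t 13.8 p [0.5218 0.2139 0.0511] yaw -75.1 w 0.0545 F [ 1.1  0.4 -0.8] q [0.18 0.55 1.56 0.   1.02 1.49]
MOVE [ 0.4505  0.1263 -0.0794] [-0.31 -0.02 -0.32]
top 276 173 4.444444444444445
scene 258 220 4.444444444444445
```

View pics/g4.png

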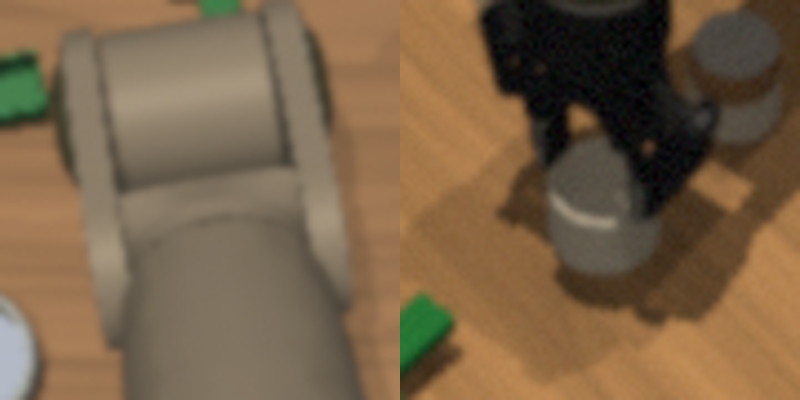

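The ramekin is held upright (crop (605,215)). The opening has drifted by 1 mm, so I'll raise the grip force and watch it.

>>> arm_command:
  motion: [0,0,-0.02,0,0,0,0,0,-0.05,0,0,0,0.03,0.01,-0.07,0,0,0,0.07,0.02,-0.079,0,0,0,0.11,0.031,-0.079,0,0,0,0.15,0.042,-0.079,0,0,0,0.19,0.053,-0.079,0,0,0,0.23,0.064,-0.079,0,0,0,0.27,0.076,-0.079,0,0,0,0.31,0.087,-0.079,0,0,0,0.35,0.098,-0.079,0,0,0,0.39,0.109,-0.079,0,0,0]
  claw: 1
  force: 50

```text
clock: 15.1
tcp_pos: [0.5151, -0.1929, 0.1279]
tool_rot: [[0.257, -0.967, 0.002], [-0.967, -0.257, 0.001], [-0.0, -0.002, -1.0]]
force: [0.8, 0.8, 0.6]
width: 0.0003
```

```bash
python3 go.py 0.515 -0.254 0.13
```

```text
t 15.1 p [ 0.5151 -0.1929  0.1279] yaw -75.1 w 0.0003 F [0.8 0.8 0.6] q [-0.57  0.43  1.53  0.    1.18  0.74]
MOVE [ 0.059   0.0157 -0.0021] [-0.14  0.02 -0.33]
```

The opening reads 0, so the ramekin slipped out. Find where it went.

Run:
```python
from h import *
for n in ['top','scene']:
    im,d=eyes.camera(n);np.savez(f'g5_{n}.npz',im=im,d=d);cv2.imwrite(f'pics/g5_{n}.png',im)
    for r in spotter.landmark_of(n,'ramekin_center')[:3]:
        u,v=r['at'][0]*640,r['at'][1]*480;print(n,round(r['p'],2),round(u),round(v),plane(n,u,v,.022).round(3))
```

```text
top 0.61 320 227 [0.499 0.219 0.022]
scene 0.97 309 277 [0.513 0.224 0.022]
```

View pics/g5_scene.png

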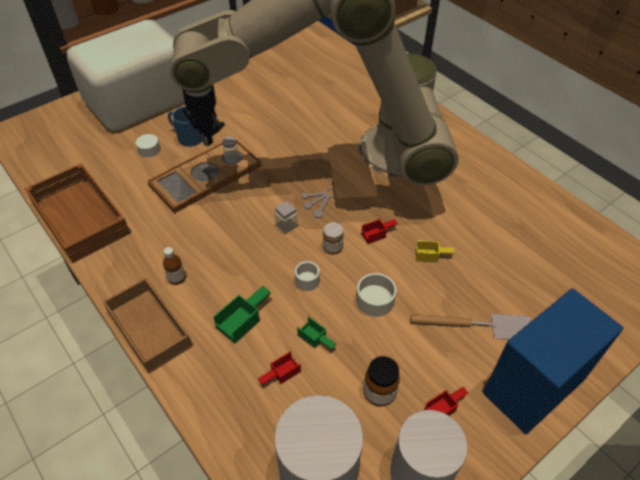

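The ramekin is upright near its start (scene (307,273)) and nothing else has changed. Measure it and regrasp lower with more force.

```bash
cat > ram.py <<'E'
import sys
from h import *
g,x,y=sys.argv[1],float(sys.argv[2]),float(sys.argv[3]);lo=float(sys.argv[4]);hi=float(sys.argv[5]);r=float(sys.argv[6])
for n in ['top','scene']:
    f=np.load(f'{g}_{n}.npz');W=cloud(n,f['d']).reshape(-1,3)
    Q=W[(np.hypot(W[:,0]-x,W[:,1]-y)<r)&(W[:,2]>lo)&(W[:,2]<hi)]
    print(n,len(Q),Q.min(0).round(4),Q.max(0).round(4),((Q.min(0)+Q.max(0))/2).round(4),'zpc',np.percentile(Q[:,2],[50,80,95]).round(4))
E
python3 ram.py g5 .508 .22 .03 .08 .06; python3 go.py 0.508 0.222 0.13
```

```text
top 128 [0.4827 0.1918 0.0301] [0.5409 0.2489 0.0486] [0.5118 0.2203 0.0394] zpc [0.0423 0.0449 0.0471]
scene 266 [0.4852 0.1895 0.0301] [0.5458 0.2512 0.0491] [0.5155 0.2203 0.0396] zpc [0.041  0.0439 0.0463]
t 15.3 p [ 0.5151 -0.1916  0.1277] yaw -75.2 w 0.0001 F [ 0.2  0.4 -0.3] q [-0.57  0.43  1.53  0.    1.18  0.74]
MOVE [-0.4017 -0.0987 -0.0018] [-0.12  0.05 -0.41]
```

>>> arm_command:
  motion: [-0.399,-0.104,0,0,0,0,-0.399,-0.104,0,0,0,0,-0.399,-0.104,0,0,0,0,-0.399,-0.104,0,0,0,0,-0.399,-0.104,0,0,0,0,-0.399,-0.104,0,0,0,0,-0.399,-0.104,0,0,0,0,-0.399,-0.104,0,0,0,0,-0.399,-0.104,0,0,0,0,-0.399,-0.104,0,0,0,0,-0.399,-0.104,0,0,0,0,-0.399,-0.104,0,0,0,0]
  claw: 0

```text
clock: 16.5
tcp_pos: [0.5139, 0.2195, 0.1282]
tool_rot: [[0.254, -0.967, 0.002], [-0.967, -0.254, 0.001], [-0.001, -0.002, -1.0]]
force: [1.2, -0.6, -0.5]
width: 0.0855
```

```bash
python3 go.py 0.5135 0.2203 0.001
```

```text
t 16.5 p [0.5139 0.2195 0.1282] yaw -75.3 w 0.0855 F [ 1.2 -0.6 -0.5] q [0.19 0.45 1.5  0.   1.19 1.51]
MOVE [-0.0008  0.0004  0.1272] [-0.11  0.04 -0.49]
```

>>> arm_command:
  motion: [-0.001,0,0.03,0,0,0,-0.001,0,0.06,0,0,0,-0.001,0,0.09,0,0,0,-0.001,0,0.115,0,0,0,-0.001,0,0.127,0,0,0,-0.001,0,0.128,0,0,0,-0.001,0,0.128,0,0,0,-0.001,0,0.128,0,0,0]

```text
clock: 17.3
tcp_pos: [0.5147, 0.2206, 0.0016]
tool_rot: [[0.254, -0.967, 0.004], [-0.967, -0.254, 0.002], [-0.0, -0.004, -1.0]]
force: [0.3, 0.2, -0.6]
width: 0.0851
```

>>> arm_command:
  motion: [0,0,0,0,0,0,0,0,0,0,0,0,0,0,0,0,0,0,0,0,0,0,0,0,0,0,0,0,0,0,0,0,0,0,0,0,0,0,0,0,0,0]
  claw: 1
  force: 60

```text
clock: 18.0
tcp_pos: [0.5154, 0.2207, 0.0032]
tool_rot: [[0.254, -0.967, 0.006], [-0.967, -0.254, 0.002], [-0.0, -0.006, -1.0]]
force: [-2.2, -1.7, 11.1]
width: 0.0564
```

>>> arm_command:
  motion: [0,0,-0.005,0,0,0,0,0,-0.01,0,0,0,0,0,-0.015,0,0,0,0,0,-0.015,0,0,0,0,0,-0.015,0,0,0,0,0,-0.015,0,0,0]

```text
clock: 18.6
tcp_pos: [0.5151, 0.2206, 0.0179]
tool_rot: [[0.254, -0.967, 0.005], [-0.967, -0.254, 0.002], [-0.0, -0.006, -1.0]]
force: [-0.8, -0.6, -0.6]
width: 0.0561
```

```bash
python3 go.py 0.515 -0.254 0.13
```

```text
t 18.6 p [0.5151 0.2206 0.0179] yaw -75.3 w 0.0561 F [-0.8 -0.6 -0.6] q [0.2  0.59 1.6  0.   0.95 1.51]
MOVE [ 0.459   0.12   -0.1128] [-0.32  0.01 -0.49]
```

>>> arm_command:
  motion: [0,0,0,0,0,0,0,0,0,0,0,0,0,0,0,0,0,0,0,0,0,0,0,0,0,0,0,0,0,0,0,0,0,0,0,0,0,0,0,0,0,0,0,0,0,0,0,0,0,0,0,0,0,0,0,0,0,0,0,0]

```text
clock: 19.6
tcp_pos: [0.5151, 0.2206, 0.018]
tool_rot: [[0.254, -0.967, 0.005], [-0.967, -0.254, 0.002], [-0.0, -0.006, -1.0]]
force: [-0.0, 0.7, -0.8]
width: 0.0562
```

```bash
python3 go.py 0.515 -0.254 0.13; python3 look.py g6 .515 .22 .03 35
```

```text
t 19.6 p [0.5151 0.2206 0.018 ] yaw -75.3 w 0.0562 F [-0.   0.7 -0.8] q [0.2  0.59 1.6  0.   0.95 1.51]
MOVE [ 0.459   0.12   -0.1128] [-0.32  0.01 -0.49]
top 284 186 5.714285714285714
scene 272 239 5.714285714285714
```

View pics/g6.png

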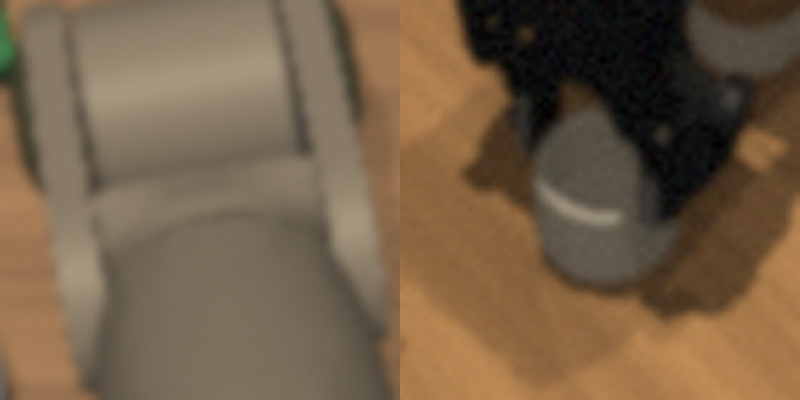

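The opening is stable at 56.2 mm and the ramekin is upright, with the pads about half-way down the wall (crop (600,210)). Lift and carry gently.

>>> arm_command:
  motion: [0,0,-0.01,0,0,0,0,0,-0.02,0,0,0,0,0,-0.03,0,0,0,0,0,-0.045,0,0,0,0,0,-0.06,0,0,0,0,0,-0.075,0,0,0,0,0,-0.085,0,0,0,0,0,-0.09,0,0,0,0,0,-0.09,0,0,0]

```text
clock: 20.6
tcp_pos: [0.5148, 0.2205, 0.1085]
tool_rot: [[0.254, -0.967, 0.006], [-0.967, -0.254, 0.002], [-0.0, -0.007, -1.0]]
force: [-0.1, 0.1, -0.7]
width: 0.0563
```

>>> arm_command:
  motion: [0.01,0.003,0,0,0,0,0.03,0.008,0,0,0,0,0.05,0.013,0,0,0,0,0.075,0.02,0,0,0,0,0.1,0.026,0,0,0,0,0.125,0.033,0,0,0,0,0.15,0.039,0,0,0,0,0.175,0.046,0,0,0,0,0.2,0.052,0,0,0,0,0.22,0.057,0,0,0,0,0.23,0.06,0,0,0,0,0.23,0.06,0,0,0,0]

```text
clock: 21.8
tcp_pos: [0.5148, -0.0183, 0.1077]
tool_rot: [[0.252, -0.968, 0.006], [-0.968, -0.252, 0.002], [-0.001, -0.006, -1.0]]
force: [-0.1, 0.6, -0.5]
width: 0.0562
```

```bash
python3 go.py 0.515 -0.254 0.10
```

```text
t 21.8 p [ 0.5148 -0.0183  0.1077] yaw -75.4 w 0.0562 F [-0.1  0.6 -0.5] q [-0.27  0.38  1.66  0.    1.09  1.05]
MOVE [0.2282 0.0593 0.0072] [-0.34  0.03 -0.6 ]
```

>>> arm_command:
  motion: [0.01,0.003,0,0,0,0,0.03,0.008,0,0,0,0,0.05,0.013,0,0,0,0,0.075,0.02,0,0,0,0,0.1,0.026,0,0,0,0,0.125,0.033,0,0,0,0,0.15,0.039,0,0,0,0,0.175,0.046,0,0,0,0,0.2,0.052,0,0,0,0,0.22,0.057,0,0,0,0,0.229,0.058,0,0,0,0,0.229,0.058,0,0,0,0]

```text
clock: 23.0
tcp_pos: [0.5165, -0.2549, 0.107]
tool_rot: [[0.251, -0.968, 0.006], [-0.968, -0.251, 0.002], [-0.001, -0.006, -1.0]]
force: [-0.2, -0.1, -0.6]
width: 0.0567
```

```bash
python3 go.py 0.5165 -0.254 0.018;python3 look.py g7 .515 -.254 .05 60
```

```text
t 23.0 p [ 0.5165 -0.2549  0.107 ] yaw -75.4 w 0.0567 F [-0.2 -0.1 -0.6] q [-0.66  0.51  1.47  0.01  1.16  0.65]
MOVE [-0.0008  0.0003  0.089 ] [-0.34  0.04 -0.64]
top 428 163 3.3333333333333335
scene 142 101 3.3333333333333335
```

View pics/g7.png

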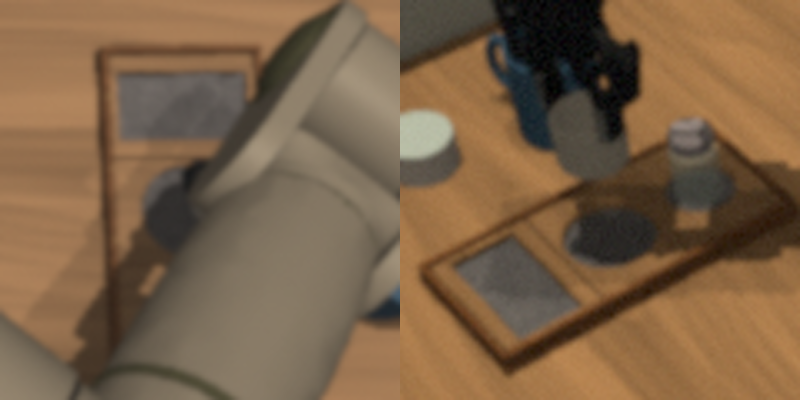

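The ramekin is still held upright above the large well (scene crop (590,135); well at (610,235)). Lower it.

>>> arm_command:
  motion: [-0.001,0,0.015,0,0,0,-0.001,0,0.035,0,0,0,-0.001,0,0.055,0,0,0,-0.001,0,0.07,0,0,0,-0.001,0,0.08,0,0,0,-0.001,0,0.086,0,0,0,-0.001,0,0.089,0,0,0,-0.001,0,0.089,0,0,0,-0.001,0,0.089,0,0,0]

```text
clock: 24.0
tcp_pos: [0.517, -0.2525, 0.0187]
tool_rot: [[0.253, -0.967, 0.006], [-0.968, -0.253, 0.002], [-0.0, -0.006, -1.0]]
force: [0.7, 1.3, -0.6]
width: 0.056
```

>>> arm_command:
  motion: [0,0,0.001,0,0,0,0,0,0.002,0,0,0,0,0,0.003,0,0,0,0,0,0.003,0,0,0]

```text
clock: 24.4
tcp_pos: [0.517, -0.2525, 0.0156]
tool_rot: [[0.253, -0.968, 0.006], [-0.968, -0.253, 0.002], [-0.001, -0.006, -1.0]]
force: [-0.4, -0.6, -2.4]
width: 0.0562
```

>>> arm_command:
  motion: [0,0,0.001,0,0,0,0,0,0.002,0,0,0,0,0,0.002,0,0,0]

```text
clock: 24.7
tcp_pos: [0.5169, -0.2524, 0.0134]
tool_rot: [[0.253, -0.968, 0.006], [-0.968, -0.253, 0.002], [-0.001, -0.006, -1.0]]
force: [0.4, 0.3, -1.1]
width: 0.0564
```

>>> arm_command:
  motion: [0,0,0.001,0,0,0,0,0,0.0015,0,0,0,0,0,0.0015,0,0,0]

```text
clock: 25.0
tcp_pos: [0.517, -0.2525, 0.0132]
tool_rot: [[0.253, -0.967, 0.006], [-0.967, -0.253, 0.002], [-0.0, -0.006, -1.0]]
force: [-4.3, 3.4, 11.3]
width: 0.0562
```

Contact at 0.0132, matching the predicted height. Release and rise.

>>> arm_command:
  motion: [0,0,0,0,0,0,0,0,0,0,0,0,0,0,0,0,0,0,0,0,0,0,0,0,0,0,-0.01,0,0,0,0,0,-0.03,0,0,0,0,0,-0.07,0,0,0,0,0,-0.11,0,0,0,0,0,-0.13,0,0,0,0,0,-0.13,0,0,0]
  claw: 0

```text
clock: 26.0
tcp_pos: [0.5174, -0.2536, 0.147]
tool_rot: [[0.253, -0.967, 0.011], [-0.967, -0.253, -0.002], [0.005, -0.01, -1.0]]
force: [0.6, -0.1, -0.9]
width: 0.0857
```

```bash
python3 go.py 0.598 0.348 0.15 11.5
```

```text
t 26.0 p [ 0.5174 -0.2536  0.147 ] yaw -75.3 w 0.0857 F [ 0.6 -0.1 -0.9] q [-0.66  0.46  1.43  0.01  1.24  0.65]
MOVE [-0.5616 -0.2302 -0.0033] [ -0.26  -0.66 -86.84]
```

>>> arm_command:
  motion: [-0.562,-0.23,-0.005,-0.3,-0.7,-86.8,-0.562,-0.23,-0.005,-0.3,-0.7,-86.8,-0.562,-0.23,-0.005,-0.3,-0.7,-86.8,-0.562,-0.23,-0.005,-0.3,-0.7,-86.8,-0.562,-0.23,-0.005,-0.3,-0.7,-86.8,-0.562,-0.23,-0.005,-0.3,-0.7,-86.8,-0.562,-0.23,-0.005,-0.3,-0.7,-86.8,-0.562,-0.23,-0.005,-0.3,-0.7,-86.8,-0.562,-0.23,-0.005,-0.3,-0.7,-86.8,-0.562,-0.23,-0.005,-0.3,-0.7,-86.8,-0.562,-0.23,-0.005,-0.3,-0.7,-86.8,-0.562,-0.23,-0.005,-0.3,-0.7,-86.8]

```text
clock: 27.2
tcp_pos: [0.5963, 0.3437, 0.1507]
tool_rot: [[0.98, 0.199, -0.002], [0.199, -0.98, -0.001], [-0.002, 0.0, -1.0]]
force: [1.5, -0.2, 0.1]
width: 0.0857
```

```bash
python3 go.py 0.598 0.348 0.15 11.5; python3 look.py g8 .515 -.254 .05 60; python3 ram.py g8 .515 -.254 .035 .08 .05
python3 - <<'E'
from h import *
# refine scoop: bowl rim corners
f=np.load('scene0.npz')
for n in ['top','scene']:
    f=np.load(f'{n}0.npz');im=f['im'].astype(int);W=cloud(n,f['d'])
    g=(im[...,1]>im[...,2]*1.5)&(im[...,1]>im[...,0]*1.2)&(np.hypot(W[...,0]-.595,W[...,1]-.366)<.065)
    for lo,hi in ((.004,.05),(.028,.045)):
        Q=W[g&(W[...,2]>lo)&(W[...,2]<hi)];c,s=np.cos(np.radians(-78.5)),np.sin(np.radians(-78.5))
        A=(Q[:,:2])@np.array([[c,-s],[s,c]])  # along, across
        mid=(np.percentile(A,1.5,0)+np.percentile(A,98.5,0))/2
        b=A[A[:,0]>mid[0]];mb=(b[:,1].min()+b[:,1].max())/2
        print(n,lo,len(Q),A.min(0).round(4),A.max(0).round(4),'bowl across',b[:,1].min().round(4),b[:,1].max().round(4))
    print('nominal',np.array([.595,.366])@np.array([[c,-s],[s,c]]))
E
```

```text
t 27.2 p [0.5963 0.3437 0.1507] yaw 11.5 w 0.0857 F [ 1.5 -0.2  0.1] q [ 0.35  0.72  0.99 -0.    1.43  0.15]
MOVE [ 0.0025 -0.0038  0.0007] [ 0.03  0.13 -0.  ]
top 428 163 3.3333333333333335
scene 142 101 3.3333333333333335
top 181 [ 0.4839 -0.2798  0.035 ] [ 0.5426 -0.2192  0.059 ] [ 0.5132 -0.2495  0.047 ] zpc [0.0497 0.0536 0.0556]
scene 262 [ 0.4861 -0.2813  0.0351] [ 0.546  -0.2184  0.0616] [ 0.5161 -0.2499  0.0483] zpc [0.0469 0.0528 0.0558]
top 0.004 171 [-0.2819  0.6343] [-0.196   0.6746] bowl across 0.6343 0.6746
top 0.028 60 [-0.2819  0.6343] [-0.1963  0.6723] bowl across 0.6343 0.6393
nominal [-0.24002852  0.65602386]
scene 0.004 454 [-0.2848  0.6368] [-0.1952  0.6795] bowl across 0.6368 0.6793
scene 0.028 177 [-0.2848  0.6392] [-0.1968  0.6795] bowl across 0.6392 0.6793
nominal [-0.24002852  0.65602386]
```

View pics/g8.png

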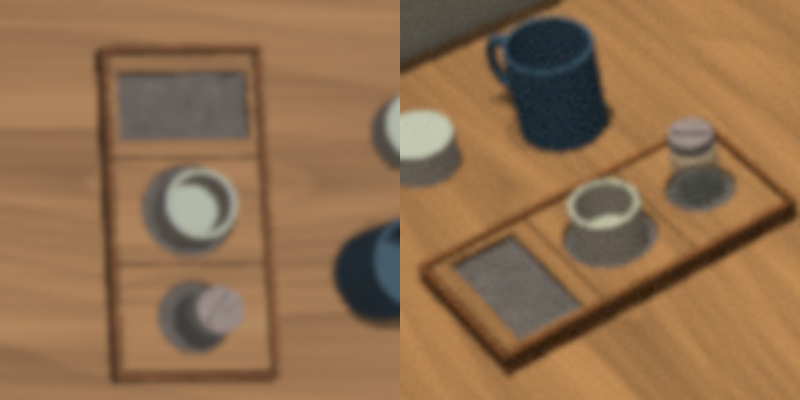

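The ramekin is seated upright in the large well (rim about 0.054). Scoop bowl centre is (0.599, 0.347), yaw 11.5°. Descend.

>>> arm_command:
  motion: [0.003,-0.003,0.03,0,0,0,0.003,-0.003,0.06,0,0,0,0.003,-0.003,0.09,0,0,0,0.003,-0.003,0.12,0,0,0,0.003,-0.003,0.14,0,0,0,0.003,-0.003,0.149,0,0,0,0.003,-0.003,0.149,0,0,0,0.003,-0.003,0.149,0,0,0,0.003,-0.003,0.149,0,0,0]

```text
clock: 28.2
tcp_pos: [0.598, 0.3509, 0.0019]
tool_rot: [[0.979, 0.204, -0.001], [0.204, -0.979, 0.001], [-0.001, -0.001, -1.0]]
force: [0.6, -1.3, 0.5]
width: 0.0855
```

>>> arm_command:
  motion: [0,0,0,0,0,0,0,0,0,0,0,0,0,0,0,0,0,0,0,0,0,0,0,0,0,0,0,0,0,0,0,0,0,0,0,0,0,0,0,0,0,0,0,0,0,0,0,0]
  claw: 1
  force: 40

```text
clock: 29.0
tcp_pos: [0.5983, 0.351, 0.0025]
tool_rot: [[0.979, 0.204, 0.0], [0.204, -0.979, 0.001], [0.0, -0.001, -1.0]]
force: [-0.3, -0.6, 5.7]
width: 0.0381
```

>>> arm_command:
  motion: [0,0,-0.005,0,0,0,0,0,-0.01,0,0,0,0,0,-0.02,0,0,0,0,0,-0.03,0,0,0,0,0,-0.03,0,0,0,0,0,-0.03,0,0,0]

```text
clock: 29.6
tcp_pos: [0.5984, 0.351, 0.0328]
tool_rot: [[0.979, 0.204, 0.001], [0.204, -0.979, 0.002], [0.001, -0.001, -1.0]]
force: [0.8, 0.3, -0.9]
width: 0.0377
```

```bash
python3 go.py .6076 -.2705 .12 1.7; python3 look.py g9 .599 .35 .04 45
```

```text
t 29.6 p [0.5984 0.351  0.0328] yaw 11.8 w 0.0377 F [ 0.8  0.3 -0.9] q [0.36 0.84 1.1  0.   1.21 0.16]
MOVE [-0.1177  0.6102 -0.0881] [-0.08 -0.05 10.08]
top 229 146 4.444444444444445
scene 267 282 4.444444444444445
```

View pics/g9.png

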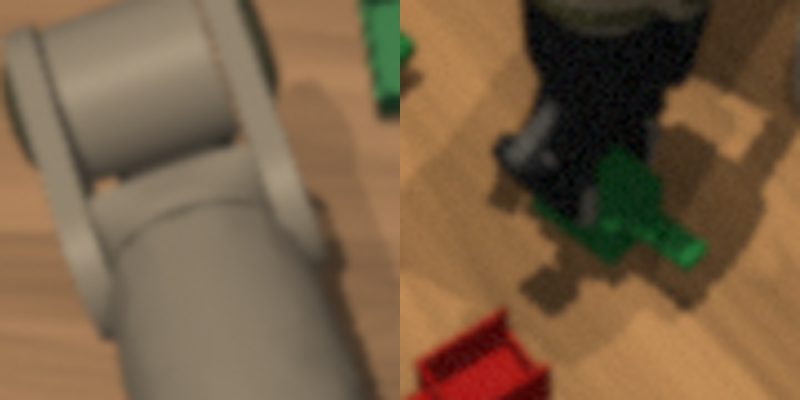

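The scoop is lifted level, handle at lower right (crop (690,245)). Lift further and carry it to the slot.

>>> arm_command:
  motion: [0,0,-0.02,0,0,0,0,0,-0.045,0,0,0,0,0,-0.07,0,0,0,-0.004,0.02,-0.085,0,0,1,-0.01,0.05,-0.088,0,0,2,-0.016,0.085,-0.088,0,0,3,-0.023,0.12,-0.088,0,0,4,-0.031,0.16,-0.088,0,0,5,-0.039,0.2,-0.088,0,0,6,-0.046,0.24,-0.088,0,0,7,-0.054,0.28,-0.088,0,0,8,-0.06,0.31,-0.088,0,0,9]

```text
clock: 30.9
tcp_pos: [0.6023, 0.0327, 0.1194]
tool_rot: [[0.999, 0.047, -0.001], [0.047, -0.999, 0.001], [-0.001, -0.001, -1.0]]
force: [0.4, 1.1, -1.0]
width: 0.0382
```

```bash
python3 go.py .6075 -.2665 .12 1.7
```

```text
t 30.9 p [0.6023 0.0327 0.1194] yaw 2.7 w 0.0382 F [ 0.4  1.1 -1. ] q [-0.14  0.55  1.36  0.    1.23 -0.19]
MOVE [-0.0087  0.2991 -0.0009] [-0.05  0.07  0.97]
```

>>> arm_command:
  motion: [-0.001,0.02,0,0,0,1,-0.002,0.05,0,0,0,1,-0.003,0.085,0,0,0,1,-0.004,0.12,0,0,0,1,-0.005,0.16,0,0,0,1,-0.006,0.2,0,0,0,1,-0.007,0.24,0,0,0,1,-0.008,0.27,0,0,0,1,-0.009,0.29,0,0,0,1,-0.009,0.299,0,0,0,1,-0.009,0.299,0,0,0,1,-0.009,0.299,0,0,0,1]

```text
clock: 32.1
tcp_pos: [0.6075, -0.2651, 0.119]
tool_rot: [[1.0, 0.03, -0.001], [0.03, -1.0, 0.001], [-0.001, -0.001, -1.0]]
force: [0.4, 0.7, -0.7]
width: 0.0381
```

```bash
python3 go.py .6075 -.2665 .02 1.7;python3 look.py g10 .607 -.254 .07 50
```

```text
t 32.1 p [ 0.6075 -0.2651  0.119 ] yaw 1.7 w 0.0381 F [ 0.4  0.7 -0.7] q [-0.59  0.69  1.14  0.    1.32 -0.62]
MOVE [0.0001 0.0016 0.099 ] [-0.08  0.08  0.03]
top 440 139 4.0
scene 122 120 4.0
```

View pics/g10.png

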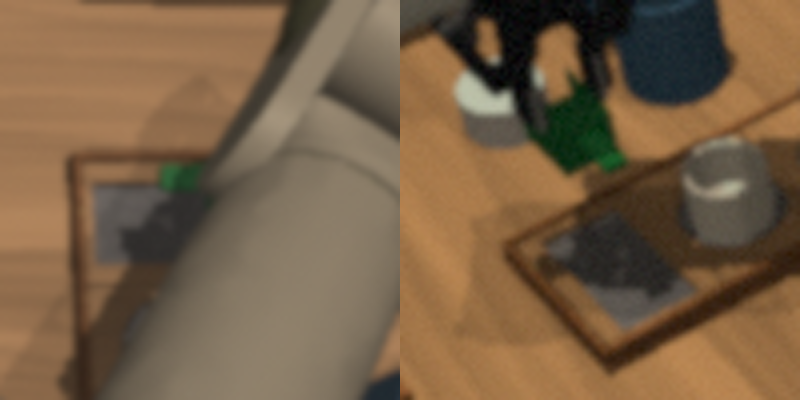

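The scoop is aligned over the slot, handle towards +y (crop (610,160)). Lower it.

>>> arm_command:
  motion: [0,0.001,0.02,0,0,0,0,0.001,0.045,0,0,0,0,0.001,0.07,0,0,0,0,0.001,0.085,0,0,0,0,0.001,0.095,0,0,0,0,0.001,0.098,0,0,0,0,0.001,0.098,0,0,0,0,0.001,0.098,0,0,0]

```text
clock: 33.0
tcp_pos: [0.608, -0.2661, 0.0223]
tool_rot: [[1.0, 0.031, 0.0], [0.031, -1.0, 0.0], [0.0, -0.0, -1.0]]
force: [0.3, 0.4, -0.2]
width: 0.0381
```

>>> arm_command:
  motion: [0,0,0.001,0,0,0,0,0,0.002,0,0,0,0,0,0.003,0,0,0,0,0,0.004,0,0,0,0,0,0.004,0,0,0]

```text
clock: 33.5
tcp_pos: [0.6079, -0.2661, 0.0181]
tool_rot: [[1.0, 0.031, -0.0], [0.031, -1.0, 0.0], [-0.0, -0.0, -1.0]]
force: [0.3, -0.0, -0.2]
width: 0.0379
```

>>> arm_command:
  motion: [0,0,0.001,0,0,0,0,0,0.002,0,0,0,0,0,0.002,0,0,0]

```text
clock: 33.8
tcp_pos: [0.6078, -0.266, 0.0159]
tool_rot: [[1.0, 0.031, -0.0], [0.031, -1.0, 0.001], [-0.0, -0.001, -1.0]]
force: [0.6, -0.6, -0.5]
width: 0.038
```

>>> arm_command:
  motion: [0,0,0.001,0,0,0,0,0,0.002,0,0,0,0,0,0.002,0,0,0]

```text
clock: 34.1
tcp_pos: [0.6077, -0.266, 0.0137]
tool_rot: [[1.0, 0.031, -0.001], [0.031, -1.0, 0.001], [-0.001, -0.001, -1.0]]
force: [-0.4, -0.1, -0.2]
width: 0.038
```

>>> arm_command:
  motion: [0,0,0.001,0,0,0,0,0,0.0015,0,0,0,0,0,0.0015,0,0,0]

```text
clock: 34.4
tcp_pos: [0.6077, -0.266, 0.0125]
tool_rot: [[1.0, 0.031, -0.0], [0.031, -1.0, 0.0], [-0.0, -0.001, -1.0]]
force: [-0.8, 1.6, 3.4]
width: 0.0377
```

Floor contact at the predicted height. Open part-way (the ramekin is close) and rise.

>>> arm_command:
  motion: [0,0,0,0,0,0,0,0,0,0,0,0,0,0,0,0,0,0,0,0,0,0,0,0,0,0,-0.01,0,0,0,0,0,-0.03,0,0,0,0,0,-0.07,0,0,0,0,0,-0.11,0,0,0,0,0,-0.14,0,0,0,0,0,-0.14,0,0,0]
  claw: 0.3

```text
clock: 35.4
tcp_pos: [0.6095, -0.2671, 0.1585]
tool_rot: [[0.999, 0.031, 0.007], [0.031, -1.0, -0.005], [0.007, 0.005, -1.0]]
force: [-0.7, 0.9, 0.3]
width: 0.0598
```

>>> arm_command:
  motion: [0,-0.3,0,0,0,0,0,-0.3,0,0,0,0,0,-0.3,0,0,0,0,0,-0.3,0,0,0,0,0,-0.3,0,0,0,0,0,-0.3,0,0,0,0,0,-0.3,0,0,0,0,0,-0.3,0,0,0,0]

```text
clock: 36.2
tcp_pos: [0.6, 0.0336, 0.1571]
tool_rot: [[0.999, 0.033, 0.007], [0.033, -0.999, -0.005], [0.007, 0.005, -1.0]]
force: [-0.6, -0.1, -0.1]
width: 0.0599
```

```bash
python3 look.py g11 .535 -.254 .03 55; python3 ram.py g11 .4235 -.257 .06 .12 .05;python3 ram.py g11 .515 -.254 .035 .08 .045
python3 - <<'E'
from h import *
for n in ['top','scene']:
    f=np.load(f'g11_{n}.npz');im=f['im'].astype(int);W=cloud(n,f['d'])
    g=(im[...,1]>im[...,2]*1.4)&(im[...,1]>im[...,0]*1.15)&(np.hypot(W[...,0]-.607,W[...,1]+.2515)<.07)
    Q=W[g&(W[...,2]>.012)];print(n,len(Q),cv2.minAreaRect((Q[:,:2]*1000).astype(np.float32)),np.percentile(Q[:,2],[5,50,98]).round(4))
    for nm,a,b in (('handle',-.225,-.2),('bowl',-.31,-.25)):
        q=Q[(Q[:,1]>a)&(Q[:,1]<b)];print(nm,len(q),np.percentile(q[:,2],[10,50,95]).round(4))
E
```

```text
top 431 162 3.6363636363636362
scene 142 114 3.6363636363636362
top 191 [ 0.4028 -0.2746  0.0604] [ 0.4405 -0.235   0.0855] [ 0.4217 -0.2548  0.073 ] zpc [0.0755 0.079  0.0822]
top 186 [ 0.4837 -0.2792  0.0351] [ 0.5418 -0.2199  0.0594] [ 0.5127 -0.2495  0.0472] zpc [0.0504 0.0533 0.0561]
scene 129 [ 0.5027 -0.2868  0.035 ] [ 0.5467 -0.2215  0.0574] [ 0.5247 -0.2541  0.0462] zpc [0.0471 0.0529 0.0559]
top 256 ((608.137451171875, -248.52130126953125), (40.85506820678711, 90.73924255371094), 0.3700394630432129) [0.0127 0.0351 0.0459]
handle 45 [0.0335 0.037  0.0423]
bowl 131 [0.0127 0.0237 0.0445]
scene 285 ((611.360107421875, -249.33969116210938), (41.355533599853516, 97.34056091308594), 0.013388143852353096) [0.0137 0.0347 0.0491]
handle 44 [0.0333 0.0385 0.0438]
bowl 122 [0.0136 0.0236 0.0445]Traceback (most recent call last):
  File "ram.py", line 7, in <module>
    print(n,len(Q),Q.min(0).round(4),Q.max(0).round(4),((Q.min(0)+Q.max(0))/2).round(4),'zpc',np.percentile(Q[:,2],[50,80,95]).round(4))
                   ~~~~~^^^
    return umr_minimum(a, axis, None, out, keepdims, initial, where)
ValueError: zero-size array to reduction operation minimum which has no identity
```

View pics/g11.png

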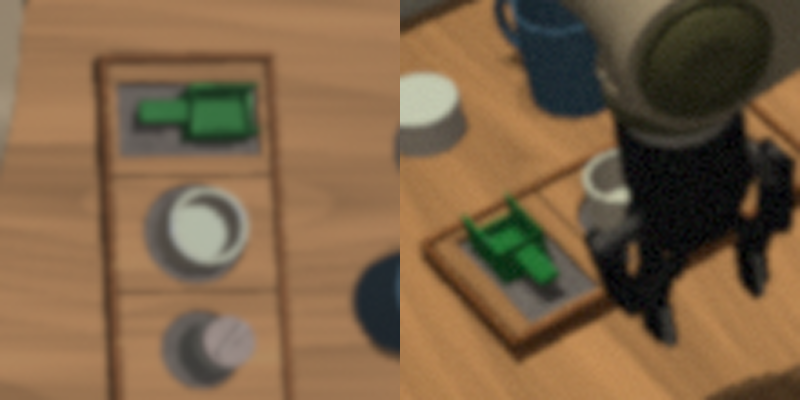

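All three are seated. Scoop: bowl floor about 0.013, handle about 0.038, rim about 0.045, so level and inside the slot. The robot is clear, so I'll hand in.

```bash
python3 -c "
from h import *
print(workorder.finish_job())"
```

```text
the job is handed in; nothing more can be done
None
```

The caddy is stocked and the job was handed in at about 36 s: shaker in the small round well, then ramekin in the large round well, then the scoop in the slot. The scoop lies open side up with its handle towards +y.

**Problems on the way:**
- **Shaker:** my first grip looked as if it was on the cap, so I let go and gripped lower on the glass before lifting.
- **Ramekin:** my first grip was too near the rim. It slipped out early in the carry and landed upright about 8 mm from where it started. I regripped it lower and harder, then set it down in the well.

**Final checks, made before handing in:**
- **Contact:** each item touched down at the height expected for the floor of its cut-out.
- **Top camera:** the shaker's cap bar is at about 0.082 m, the ramekin's rim at about 0.054 m, and the scoop's rim and handle at about 0.045 m and 0.037 m. Those heights mean all three are fully down; the shaker and ramekin are upright and the scoop is level.
- **Scene camera:** the arm hid the shaker and part of the ramekin in the last picture, so it confirmed only the scoop there. An earlier scene picture had shown the shaker and ramekin in place.
- **Look-alikes:** I never went near the square shaker, the large ramekin or the large scoop. I did not re-measure them at the end.

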